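# Stop, clear and reset the repair table's turntable

## Task

Someone left a screwdriver on the test turntable. Press the mushroom stop button down until it stays down by itself and let go of it, then move the screwdriver off the turntable and lay it flat inside the empty tool tray without dropping it, and only then turn the button's cap clockwise to unlatch it and let go so that it springs back up. Leave the other tools and supplies on the table where they are.

Things in the scene. Friction and masses are not known exactly. Their poses are not given: they have to be found in the camera images.
- stop_top (a point): centre of the flat top of the stop button's round red mushroom cap: 40 mm diameter, 20 mm thick, upright, on a 22 mm stem amid a bare-topped grey box. Up, its top is 92 mm above the table (12 mm free between cap and box); latched, about 7 mm lower (5 mm free). Can be gripped from above across its diameter in any direction. Moves and turns with the cap
- stop_lid (a point): centre of the top face of the fixed grey stop box (120 x 110 x 60 mm tall), 60 mm above the table, straight under the cap; z up, x and y along the box's 120 mm and 110 mm sides
- stop_press (a joint): how far the button is pressed, m: 0 up (reset), end stop 0.0085. Spring force about 3.5 N at the start growing to about 7.5 N at the bottom; once pressed beyond 0.0075 with the cap unturned it catches and stays at about 0.007 when let go
- stop_head (a joint): turn of the cap, rad, clockwise seen from above: 0 at rest, end stop 1.1. Weak return spring (about 0.06 N m at most). When latched, the button unlatches when the cap is turned beyond about 0.7; turn it about 0.9 to be sure. While the cap is gripped it may stay down; when it is let go it springs up and turns back to 0
- turntable: fixed motorised test turntable: black base 170 mm square, round platter 168 mm across whose level top is 55 mm above the table; origin at the centre of its underside on the table
- driver: the forgotten screwdriver, lying level on the platter: 160 mm long along its x axis, round black handle 26 mm thick and 80 mm long towards -x, 6 mm steel shaft towards +x, about 70 g; origin at mid length, on the lowest line of the handle. Its axis is horizontal; either half turn of the gripper about the vertical will do
- driver_grip (a point): point on the screwdriver's axis inside its handle, 32 mm from the handle's butt end, near its centre of mass, 13 mm above what it lies on; axes as driver
- driver_tip (a point): tip of the screwdriver's blade, on its axis, 80 mm from mid length
- tray_in (a point): centre of the inner floor of the empty, fixed, sheet-metal tool tray, open on top: outside 260 mm (its x) x 140 mm (its y) x 30 mm tall, walls 4 mm, inner floor about 4 mm above the table; z up
- meter: a green multimeter with a round dial, 190 x 90 x 35 mm, lying flat. Bystander, not to be displaced; origin at the centre of its underside.
- bit_case: an open grey case of screwdriver bits, 110 x 170 x 28 mm. Bystander, not to be displaced; origin at the centre of its underside.
- pliers: a pair of pliers with red handles, 165 mm long, 13 mm thick, lying flat. Bystander, not to be displaced; origin at the centre of its underside.
- long_driver: another screwdriver, 200 mm long with a 26 mm thick red handle, lying on the table top itself (not the one to be cleared). Bystander, not to be displaced; origin at the centre of its underside.
- tape: a roll of black tape, 64 mm across and 20 mm tall. Bystander, not to be displaced; origin at the centre of its underside.
- screw_jar: an amber glass jar with a steel cap, 56 mm across and 60 mm tall. Bystander, not to be displaced; origin at the centre of its underside.
Things that resemble listed ones, but are neither listed nor needed, are in the scene too. What is shaped like the part that bears stop_top but orange or purple is not meant.

How it is judged:
By the outcome, as a careful person would: the job done as asked, in the order asked, and still so for the second after the job is handed in, with the robot touching nothing.
It also fails if it takes over 66 s, if anything falls off the work surface, if the arm or the gripper's body presses on something with over 40 N, if the wrist force passes 120 N, or if a joint passes its speed limit or range.

## Robot

A 6-joint arm with a two-finger parallel gripper is mounted at the origin on the work surface. World frame = base frame: x ahead of the robot, y to its left, z up, the work surface at z = 0. Lengths are in m, angles in rad, forces in N, time in s.
With the tool pointing down it reaches from about 0.425 to 0.95 m from the base axis. Payload 14.7 kg.
Tool frame: the origin (TCP) lies midway between the tips of the shut fingers; the grasp point (between the pads) lies 19 mm behind it; z points along the fingers, y is the line along which they close (so a half turn about z gives the same grasp; the last joint's range is limited). The gripper opens to 85 mm and grips with 20 to 120 N. Pads are 22 mm wide; open, the fingers measure 114 mm over their backs; the gripper's body (76 mm by 85 mm) begins 54 mm behind the grasp point. The pads swing forward as they close: fully open they stand 13 mm farther back than shut.
Start: joints at [-1.276, 0.48, 1.596, -0, 1.065, -0.047], TCP at [0.218, -0.612, 0.231] pointing down, gripper open.
Joint ranges: [-2.75, 2.75], [-0.82, 2.05], [0.23, 2.67], [-1.56, 4.7], [0.09, 2.69], [-2.92, 2.92]. Speed limits (rad/s): [1.89, 1.89, 2.39, 3.01, 3.01, 3.01].

## Interface

Orientations are given as a unit quaternion [w, x, y, z].
In Python, from cell import readout, cams, ticket gives the robot as it stands.
- The arm moves only by the shell command python3 -m handwheel 'ROWS' [OPENING] [FORCE]. ROWS is JSON, a list of rows, each a list of 6 numbers: the shift along the tool's x, y, z in cm, then the turn, a rotation vector about the tool's x, y, z in degrees. A call has 1 to 20 rows; each row shifts and turns the commanded pose from where the row before left it, along the tool's axes as they then stand; what a row does not reach is not made up. A row lasts 1/10 s, in which the tool goes at most 50 mm and 8.59 degrees, less where a joint would pass 70% of its speed; a pose out of reach is approached as far as the arm can. A call with a gripper value outside its range is refused whole. OPENING is the opening in per cent of the stroke, from 0 (shut) to 100 (fully open), set as the call begins (- or left out, the last holds). The fingers move at their own pace and stop on an object; FORCE is the grip in N (left out, the last holds). Time passes only in rows, so rows that do not move let the fingers close. It gives the time, the measured TCP pose, the force, the opening and the grip force at its end, in the units of the state.
- readout.get_state(): the state, without advancing time (a new reading comes with each control period).
- cams.grab_frame(name): name is "scene" or "top" or "wrist"; returns a dict with "frame" (384x512x3 uint8, blue, green, red), "range_z" (384x512 float32, m along the optical axis (not along the pixel's ray), 0 where there is no reading), "intrinsics" (3x3 intrinsics, pixels), "T" (4x4, takes a point from camera to world coordinates); the wrist camera has in their place "hand_eye" (4x4, takes a point from camera to tool coordinates, whose origin is the TCP and whose axes are the flange's). Camera axes: x right, y down, z forward; pixel columns grow to the right and rows downward; lengths in m; the calibration is good to about 2 mm. A picture is of the moment at which its call begins: read the wrist's pose just before it.
- ticket.job_done(): hands the job in; it is judged then, once.
Trained networks look in the newest picture that a camera, given by its name, has taken for a name from the list of things; names that differ only in an ending like _2 or _b are one class to them, and where a whole thing is asked for, a point or a joint stands for the part that bears it (a point fixed in the world has none). Each returns a list of dicts, best first, with "score" (0 to 1); they miss things now and then, are a little off and sometimes report something else, mostly with a low value. They report only what shows in the picture. A call takes as long as a camera call. They do not tell look-alikes from the thing itself.
- cams.spot_in(thing, camera): "uv" ([column, row] in pixels, amid what is visible of it).
- cams.cut_out(thing, camera): "mask" (384x512 bool, what is visible of it) and "uv" ([column, row] in pixels, amid what is visible of it).
The state is a dict: "t": time; "joint_pos": joint angles; "qvel": joint speeds; "tau": joint torques, N m; "eef_pos": TCP position; "ee_rot": TCP orientation; "wrist_force": force on the tool from outside, world axes, zero at the start; "ft_torque": the same for the moment, N m; "finger_gap": finger opening in m; "grip_force": force on a finger pad.
Only numpy, scipy, OpenCV 4.12 (cv2) and the standard library are available. Lean on these libraries where they do the work, as an engineer would, in place of code of your own. Each camera call takes 0.05 s, during which the arm holds its last target. There are 200 camera calls.

## Working session

There is one attempt and no reset: what is moved stays moved. The work goes in short steps, Python scripts to look and compute and a shell command to move; the robot and the scene stay as the last step left them, time stands still between calls to the robot, and variables do not carry over. Pictures are saved under pics/ and viewed, at most 10 in all, crops included, and the job is handed in when it is done.

```bash
mkdir -p pics; ls; cat > h.py <<'E'
import numpy as np,cv2
from cell import readout,cams,ticket
from scipy.spatial.transform import Rotation as R
def tcp():
    s=readout.get_state();q=s['ee_rot'];T=np.eye(4);T[:3,:3]=R.from_quat([q[1],q[2],q[3],q[0]]).as_matrix();T[:3,3]=s['eef_pos'];return T
def grab(n):
    T=tcp();f=cams.grab_frame(n)
    f['W']=T@np.array(f['hand_eye']) if n=='wrist' else np.array(f['T']);return f
def cloud(f,mask=None):
    z=f['range_z'];K=np.array(f['intrinsics']);v,u=np.nonzero((z>0)&(mask if mask is not None else True))
    d=z[v,u];P=np.stack([(u-K[0,2])*d/K[0,0],(v-K[1,2])*d/K[1,1],d,np.ones_like(d)])
    return (f['W']@P)[:3].T
E
python3 - <<'E'
from h import *
for c in('top','scene'):
    f=grab(c);cv2.imwrite(f'pics/{c}0.png',f['frame'])
    for n in('stop_top','turntable','driver','tray_in','screw_jar','tape','meter','bit_case','pliers'):
        for r in cams.cut_out(n,c)[:4]:
            P=cloud(f,r['mask']);print(c,n,round(r['score'],2),np.round(r['uv']),len(P),np.round(np.median(P,0),3) if len(P) else '',np.round(np.percentile(P[:,2],95),3) if len(P) else '')
s=readout.get_state();print(s['t'],s['ee_rot'],s['eef_pos'])
E
```

```text
pics
top stop_top 0.77 [149. 276.] 211 [0.321 0.348 0.093] 0.096
top stop_top 0.56 [160. 202.] 194 [0.519 0.326 0.093] 0.096
top stop_top 0.49 [ 90. 227.] 203 [0.453 0.515 0.093] 0.096
top turntable 0.57 [290. 183.] 3257 [ 0.573 -0.029  0.056] 0.059
top driver 0.58 [308. 176.] 359 [ 0.592 -0.062  0.078] 0.083
top tray_in 0.58 [393. 203.] 4505 [ 0.51  -0.341  0.006] 0.029
top screw_jar 0.64 [340. 260.] 392 [ 0.35  -0.165  0.06 ] 0.063
top tape 0.72 [218. 264.] 284 [0.355 0.174 0.02 ] 0.023
top meter 0.91 [287. 250.] 2192 [ 0.39  -0.011  0.036] 0.044
top bit_case 0.69 [223. 112.] 2125 [0.789 0.162 0.024] 0.029
top pliers 0.97 [302. 118.] 531 [ 0.771 -0.064  0.012] 0.016
top pliers 0.68 [215. 267.] 225 [0.355 0.174 0.021] 0.023
scene stop_top 0.74 [149. 209.] 416 [ 0.361 -0.174  0.042] 0.062
scene stop_top 0.7 [198. 192.] 1392 [ 0.404 -0.028  0.036] 0.043
scene stop_top 0.57 [295. 149.] 106 [0.523 0.322 0.092] 0.095
scene stop_top 0.56 [264. 125.] 72 [0.33  0.345 0.091] 0.096
scene turntable 0.82 [237. 229.] 2848 [ 0.606 -0.054  0.055] 0.059
scene driver 0.56 [225. 225.] 193 [ 0.602 -0.07   0.079] 0.082
scene tray_in 0.7 [131. 276.] 4955 [ 0.52  -0.336  0.005] 0.03
scene screw_jar 0.91 [150. 209.] 395 [ 0.362 -0.176  0.042] 0.062
scene tape 0.58 [234. 167.] 121 [0.372 0.164 0.019] 0.023
scene meter 0.9 [197. 194.] 1340 [ 0.404 -0.025  0.036] 0.043
scene meter 0.33 [225. 227.] 266 [ 0.6   -0.07   0.078] 0.082
scene bit_case 0.68 [325. 234.] 1859 [0.798 0.152 0.024] 0.029
scene pliers 0.85 [272. 274.] 589 [ 0.776 -0.063  0.012] 0.016
scene pliers 0.42 [227. 227.] 206 [ 0.602 -0.072  0.079] 0.082
1.0 [ 1.68243735e-05  9.85432059e-01  1.70069563e-01 -3.81026321e-06] [ 0.21789712 -0.6123896   0.23133135]
```

View pics/top0.png

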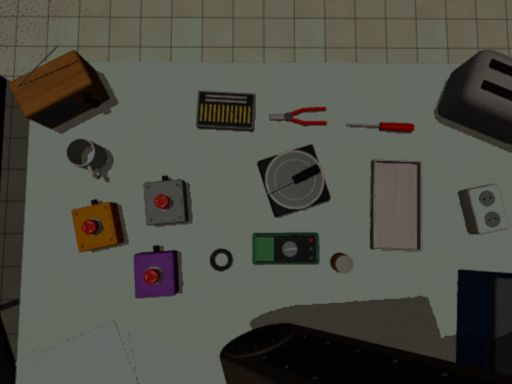

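```bash
python3 - <<'E'
from h import *
f=grab('top')
def rect(P):
    r=cv2.minAreaRect((P[:,:2]*1000).astype(np.float32));return np.round(r[0]),np.round(r[1]),round(r[2],1)
for r in cams.cut_out('stop_top','top')[:4]:
    m=r['mask'];P=cloud(f,m);h=P[P[:,2]>.085];print('cap',np.median(f['frame'][m],0),rect(h),np.round(h[:,2].mean(),4))
    c=np.median(h,0);A=cloud(f);b=A[(abs(A[:,2]-.06)<.006)&(np.hypot(*(A[:,:2]-c[:2]).T)<.1)];print(' box',len(b),rect(b) if len(b)>5 else '')
d=cams.cut_out('driver','top')[0];P=cloud(f,d['mask']);P=P[P[:,2]>.058]
print('drv',rect(P));Q=P[P[:,2]>.07];c=P[:,:2].mean(0);ax=np.linalg.svd(P[:,:2]-c)[2][0];t=(P[:,:2]-c)@ax
print('axis',ax,'handle mean',Q.mean(0),'ends',c+ax*t.min(),c+ax*t.max())
for n in('turntable','tray_in'):
    d=cams.cut_out(n,'top')[0];P=cloud(f,d['mask']);print(n,rect(P))
T=grab('scene')
E
```

```text
cap [ 7. 13. 97.] (array([451., 516.]), array([36., 37.]), 46.6) 0.0925
 box 1529 (array([451., 517.]), array([120., 110.]), 13.0)
cap [12. 18. 98.] (array([518., 325.]), array([35., 37.]), 0.8) 0.0926
 box 1498 (array([519., 327.]), array([120., 110.]), 5.5)
cap [12. 15. 97.] (array([320., 350.]), array([38., 37.]), 25.6) 0.0925
 box 1562 (array([320., 350.]), array([120., 110.]), 3.9)
drv (array([584., -43.]), array([ 25., 145.]), 25.7)
axis [-0.44336766  0.89633985] handle mean [ 0.59114842 -0.05803832  0.07807333] ends [ 0.61560625 -0.10798946] [0.55127133 0.02207405]
turntable (array([585., -36.]), array([177., 170.]), 17.7)
tray_in (array([ 510., -343.]), array([158., 264.]), 87.4)
```

The target is the grey box's cap at pixel (162,202), which is at about (0.519, 0.326). The purple box (152,276) and the orange one (90,227) are decoys. The driver's handle points to the lower right of the world frame, butt near (0.616, -0.108). I'm setting off towards the button.

```bash
cat >> h.py <<'E'
def rel(p,xdir=None):
    "shift in tool cm to reach world p, and turn (deg about tool z) to bring tool y parallel to xdir (mod 180)"
    T=tcp();d=T[:3,:3].T@(np.array(p)-T[:3,3])*100;out=[np.round(d,2),round(float(np.linalg.norm(d)),1)]
    if xdir is not None:
        a=T[:3,:3].T@np.r_[xdir,0];t=np.degrees(np.arctan2(-a[0],a[1]));out.append(round((t+90)%180-90,1))
    s=readout.get_state();out+=['t',round(s['t'],2),'pos',np.round(s['eef_pos'],4),'q6',np.round(s['joint_pos'][5],2)];return out
E
python3 -m handwheel '[[3.5,-2.9,0,0,0,0],[3.5,-2.9,0,0,0,0],[3.5,-2.9,0,0,0,0],[3.5,-2.9,0,0,0,0],[3.5,-2.9,0,0,0,0],[3.5,-2.9,0,0,0,0],[3.5,-2.9,0,0,0,0],[3.5,-2.9,0,0,0,0],[3.5,-2.9,0,0,0,0],[3.5,-2.9,0,0,0,0],[3.5,-2.9,0,0,0,0],[3.5,-2.9,0,0,0,0]]' 0 40
python3 -c "
from h import *
print(rel([.519,.326,.2]))"
```

```text
t: 2.5
eef_pos: [0.4977, -0.142, 0.2316]
ee_rot: [0.0, 0.985, 0.17, 0.0]
wrist_force: [0.1, -0.7, 0.2]
finger_gap: 0.0
grip_force: 0.0
[array([ 17.69, -43.38,   3.15]), 47.0, 't', 2.5, 'pos', array([ 0.4977, -0.142 ,  0.2316]), 'q6', np.float64(0.89)]
```

```bash
python3 -m handwheel '[[1.77,-4.34,0.3,0,0,0],[1.77,-4.34,0.3,0,0,0],[1.77,-4.34,0.3,0,0,0],[1.77,-4.34,0.3,0,0,0],[1.77,-4.34,0.3,0,0,0],[1.77,-4.34,0.3,0,0,0],[1.77,-4.34,0.3,0,0,0],[1.77,-4.34,0.3,0,0,0],[1.77,-4.34,0.3,0,0,0],[1.77,-4.34,0.3,0,0,0],[0,0,0,0,0,0]]' >/dev/null
python3 - <<'E'
from h import *
f=grab('wrist');cv2.imwrite('pics/w1.png',f['frame'])
for r in cams.cut_out('stop_top','wrist')[:2]:
    P=cloud(f,r['mask']);h=P[abs(P[:,2]-.092)<.006];print(r['score'],r['uv'],cv2.minEnclosingCircle((h[:,:2]*1000).astype(np.float32)),h.mean(0))
    c=h.mean(0)
    print(rel([c[0],c[1],.11]))
E
```

```text
0.77 [40.4, 185.0] ((450.61285400390625, 517.9703369140625), 20.420223236083984) [0.45211891 0.51659878 0.09125487]
[array([  0.27, -20.22,   9.09]), 22.2, 't', 3.7, 'pos', array([0.5178, 0.3254, 0.2009]), 'q6', np.float64(1.74)]
0.75 [256.7, 185.7] ((518.2343139648438, 326.8533935546875), 20.275522232055664) [0.51961789 0.32776374 0.09175355]
[array([ 0.26, -0.17,  9.09]), 9.1, 't', 3.7, 'pos', array([0.5178, 0.3254, 0.2009]), 'q6', np.float64(1.74)]
```

View pics/w1.png

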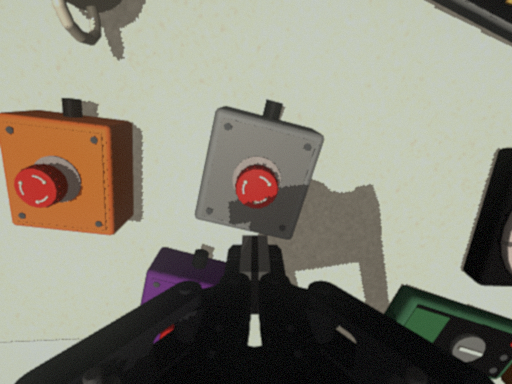

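The grey box's cap (257,186) is right below the tool, and the orange one at (40,186) is left out. Pressing now.

```bash
python3 -m handwheel '[[0.15,-0.15,4,0,0,0],[0,0,4,0,0,0],[0,0,1.8,0,0,0],[0,0,0.6,0,0,0],[0,0,0.5,0,0,0],[0,0,0.5,0,0,0],[0,0,0.3,0,0,0],[0,0,0.1,0,0,0],[0,0,0,0,0,0],[0,0,0,0,0,0]]'
```

```text
t: 4.7
eef_pos: [0.5199, 0.3262, 0.0849]
ee_rot: [-0.0, 0.985, 0.17, 0.001]
wrist_force: [-0.7, -4.5, 6.5]
finger_gap: -0.0002
grip_force: 3.0
```

```bash
python3 -m handwheel '[[0,0,0.1,0,0,0],[0,0,0.1,0,0,0],[0,0,0,0,0,0]]'; 
```

```text
t: 5.0
eef_pos: [0.52, 0.3262, 0.0834]
ee_rot: [-0.0, 0.985, 0.17, 0.001]
wrist_force: [-3.8, -5.7, 14.8]
finger_gap: 0.0002
grip_force: 6.9
```

```bash
python3 -m handwheel '[[0,0,-1,0,0,0],[0,0,-4,0,0,0],[0,0,-5,0,0,0],[0,0,-3,0,0,0],[0,0,0,0,0,0]]' >/dev/null
python3 - <<'E'
from h import *
f=grab('wrist');r=min(cams.cut_out('stop_top','wrist'),key=lambda r:abs(r['uv'][0]-256));P=cloud(f,r['mask']);h=P[P[:,2]>.078];print(r['uv'],np.median(h,0))
f=grab('top')
d=cams.cut_out('driver','top')[0];P=cloud(f,d['mask']);P=P[P[:,2]>.058];Q=P[P[:,2]>.068]
print('handle',Q.mean(0),len(Q));u=np.array([-.443,.896])
print(rel([.599,-.075,.2]+0*np.eye(3)[0],[u[1],-u[0]]))
# tray: rim points
A=cloud(f);b=A[(abs(A[:,2]-.03)<.006)&(abs(A[:,0]-.51)<.17)&(abs(A[:,1]+.341)<.1)]
print('tray',len(b),cv2.minAreaRect((b[:,:2]*1000).astype(np.float32)))
E
```

```text
[254.0, 183.6] [0.51957389 0.32797454 0.08562034]
handle [ 0.59351744 -0.06362399  0.07899171] 233
[array([-5.88, 40.48,  1.1 ]), 40.9, np.float64(83.3), 't', 5.7, 'pos', array([0.5188, 0.3261, 0.2109]), 'q6', np.float64(1.74)]
tray 497 ((512.4456176757812, -335.3761901855469), (140.3871307373047, 260.4285583496094), 87.62655639648438)
```

Latched: the cap top is at 0.0856. On to the screwdriver.

```bash
python3 -m handwheel '[[-0.6,4.1,0,0,0,0],[-0.6,4.1,0,0,0,0],[-0.6,4.1,0,0,0,0],[-0.6,4.1,0,0,0,0],[-0.6,4.1,0,0,0,0],[-0.6,4.1,0,0,0,0],[-0.6,4.1,0,0,0,0],[-0.6,4.1,0,0,0,0],[-0.6,4.1,0,0,0,0],[-0.5,3.6,0,0,0,0],[0,0,0,0,0,8.4],[0,0,0,0,0,8.4],[0,0,0,0,0,8.4],[0,0,0,0,0,8.4],[0,0,0,0,0,8.4],[0,0,0,0,0,8.4],[0,0,0,0,0,8.4],[0,0,0,0,0,8.4],[0,0,0,0,0,8.4],[0,0,0,0,0,7.7]]' 80
cat > d.py <<'E'
from h import *
def drv(name):
    f=grab('wrist');cv2.imwrite(name,f['frame'])
    r=cams.cut_out('driver','wrist')[0];P=cloud(f,r['mask']);Q=P[(P[:,2]>.073)]
    print(r['score'],r['uv'],len(Q),'z',Q[:,2].max())
    rc=cv2.minAreaRect((Q[:,:2]*1000).astype(np.float32));print(rc)
    c=Q[:,:2].mean(0);u=np.linalg.svd(Q[:,:2]-c,full_matrices=False)[2][0]
    if u[0]>0:u=-u
    t=(Q[:,:2]-c)@u;butt=c+u*t.min();g=butt+.032*u
    print('len',np.ptp(t),'u',u,'butt',butt,'grip',g);return g,u
if __name__=='__main__':
    import sys
    g,u=drv(sys.argv[1]);print(rel([*g,.2],[u[1],-u[0]]))
E
python3 d.py pics/w2.png
```

```text
t: 7.7
eef_pos: [0.5986, -0.0749, 0.2099]
ee_rot: [0.0, 0.848, -0.53, -0.001]
wrist_force: [-0.9, 0.5, 0.2]
finger_gap: 0.0684
grip_force: 0.0
0.71 [251.4, 190.3] 1695 z 0.0824697215270615
((595.6539306640625, -66.35272216796875), (23.26947784423828, 79.9961166381836), 26.49979591369629)
len 0.07995912549263916 u [-0.45022556  0.89291486] butt [ 0.61329533 -0.10223261] grip [ 0.59888812 -0.07365933]
[array([-0.1 , -0.08,  1.  ]), 1.0, np.float64(-0.6), 't', 7.8, 'pos', array([ 0.5987, -0.0749,  0.21  ]), 'q6', np.float64(2.51)]
```

View pics/w2.png

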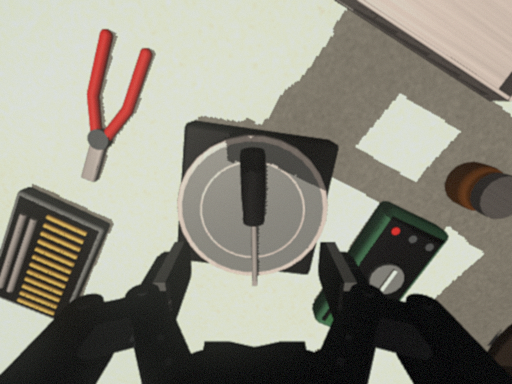

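The view shows the driver's handle (252,188) centred between the fingers, its shaft pointing towards the robot and the platter at rest. Descending to grip it.

```bash
python3 -m handwheel '[[-0.1,-0.1,4,0,0,-0.6],[0,0,4,0,0,0],[0,0,3.5,0,0,0],[0,0,2,0,0,0],[0,0,1.2,0,0,0],[0,0,0.7,0,0,0],[0,0,0,0,0,0]]' - 40
python3 -m handwheel '[[0,0,0,0,0,0],[0,0,0,0,0,0],[0,0,0,0,0,0],[0,0,0,0,0,0],[0,0,0,0,0,0],[0,0,0,0,0,0],[0,0,0,0,0,0]]' 0 45
```

```text
t: 8.5
eef_pos: [0.5996, -0.0736, 0.0568]
ee_rot: [0.0, 0.852, -0.523, -0.0]
wrist_force: [-0.4, 0.1, -0.9]
finger_gap: 0.0685
grip_force: 0.0
t: 9.2
eef_pos: [0.6003, -0.0737, 0.0584]
ee_rot: [-0.0, 0.852, -0.523, 0.001]
wrist_force: [-1.6, -0.5, 8.4]
finger_gap: 0.023
grip_force: 43.7
```

```bash
python3 -m handwheel '[[0,0,-0.3,0,0,0],[0,0,-0.7,0,0,0],[0,0,-1,0,0,0],[0,0,0,0,0,0],[0,0,0,0,0,0]]' 
python3 - <<'E'
from h import *
f=grab('wrist');a=f['frame'];g=grab('scene')['frame'][140:300,130:343];cv2.imwrite('pics/w3.png',np.hstack([cv2.resize(a[100:],(400,222)),cv2.resize(g,(295,222))]))
E
```

```text
t: 9.7
eef_pos: [0.6001, -0.0737, 0.0779]
ee_rot: [-0.0, 0.852, -0.523, 0.0]
wrist_force: [-1.0, -0.5, -0.6]
finger_gap: 0.0235
grip_force: 44.1
```

View pics/w3.png

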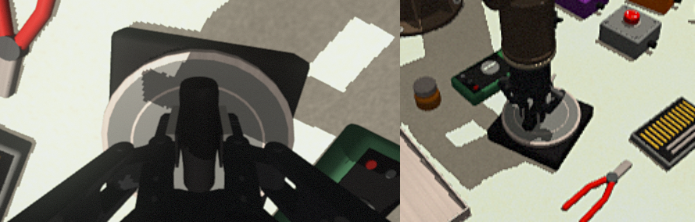

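The driver is held and off the platter, with no residual force. Next: lift, work out the transfer.

```bash
python3 -m handwheel '[[0,0,-2,0,0,0],[0,0,-4,0,0,0],[0,0,-4,0,0,0],[0,0,-2,0,0,0],[0,0,0,0,0,0]]' 
python3 - <<'E'
from h import *
a=np.radians(177.6);print(rel([.560,-.3374,.1979],[np.sin(a),-np.cos(a)]))
E
```

```text
t: 10.3
eef_pos: [0.6014, -0.0739, 0.2002]
ee_rot: [-0.001, 0.852, -0.523, 0.002]
wrist_force: [-0.3, 0.7, -1.2]
finger_gap: 0.0235
grip_force: 44.2
[array([21.63, 15.61,  0.23]), 26.7, np.float64(-60.7), 't', 10.3, 'pos', array([ 0.6014, -0.0739,  0.2002]), 'q6', np.float64(2.5)]
```

```bash
python3 -m handwheel '[[1.6,1.2,0,0,0,0],[2.5,1.8,0,0,0,0],[2.5,1.8,0,0,0,0],[2.5,1.8,0,0,0,0],[2.5,1.8,0,0,0,0],[2.5,1.8,0,0,0,0],[2.5,1.8,0,0,0,0],[2.5,1.8,0,0,0,0],[2.5,1.8,0,0,0,0],[0,0,0,0,0,-4.7],[0,0,0,0,0,-8],[0,0,0,0,0,-8],[0,0,0,0,0,-8],[0,0,0,0,0,-8],[0,0,0,0,0,-8],[0,0,0,0,0,-8],[0,0,0,0,0,-8],[0,0,0,0,0,0]]' 
python3 - <<'E'
from h import *
f=grab('wrist');cv2.imwrite('pics/w4.png',f['frame'])
A=cloud(f);b=A[(abs(A[:,2]-.03)<.005)&(abs(A[:,0]-.512)<.16)&(abs(A[:,1]+.335)<.09)]
print(len(b),b.min(0),b.max(0),cv2.minAreaRect((b[:,:2]*1000).astype(np.float32)))
a=np.radians(177.6);print(rel([.560,-.3374,.03],[np.sin(a),-np.cos(a)]))
E
```

```text
t: 12.1
eef_pos: [0.5577, -0.3364, 0.1958]
ee_rot: [-0.001, 1.0, -0.02, -0.001]
wrist_force: [0.2, 0.9, -0.3]
finger_gap: 0.023
grip_force: 44.2
2124 [ 0.38134532 -0.41083032  0.02500757] [ 0.64348247 -0.26366082  0.03268339] ((512.1058959960938, -336.54095458984375), (140.70022583007812, 259.3989562988281), 87.80004119873047)
[array([ 0.25,  0.1 , 16.6 ]), 16.6, np.float64(-0.2), 't', 12.15, 'pos', array([ 0.5578, -0.3365,  0.196 ]), 'q6', np.float64(1.03)]
```

View pics/w4.png

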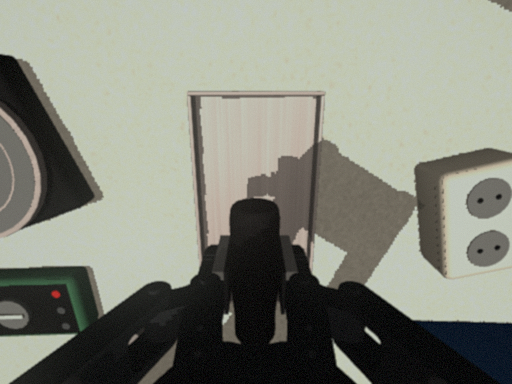

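The handle is held over the tray (butt at 255,205) and the tray is empty, rims at columns 190–325. I'll check its tilt before lowering.

```bash
python3 - <<'E'
from h import *
f=grab('wrist')
A=cloud(f);T=tcp();L=(A-T[:3,3])@T[:3,:3]
b=L[(abs(L[:,1])<.006)&(abs(L[:,0])<.13)&(abs(L[:,2])<.04)]
for x in np.arange(-.12,.13,.01):
    s=b[abs(b[:,0]-x)<.005]
    if len(s)>3:print(round(x,2),len(s),np.round(np.percentile(s[:,2],[5,50]),4))
f=grab('scene');print([ (r['score'],r['uv'],np.ptp(cloud(f,r['mask']),0)) for r in cams.cut_out('driver','scene')[:2]])
E
```

```text
-0.05 72 [-0.0213 -0.0203]
-0.04 328 [-0.0215 -0.0205]
-0.03 332 [-0.0219 -0.0209]
-0.02 358 [-0.0225 -0.0215]
-0.01 400 [-0.0227 -0.0217]
-0.0 439 [-0.0228 -0.0217]
0.01 460 [-0.0227 -0.0216]
0.02 503 [-0.0228 -0.0217]
0.03 659 [-0.0218 -0.0183]
[(0.62, [121.8, 239.2], array([0.0733149 , 0.02610336, 0.0679703 ]))]
```

Level. Lowering into the tray.

```bash
python3 -m handwheel '[[0.2,0.1,2,0,0,0],[0,0,4,0,0,0],[0,0,4,0,0,0],[0,0,4,0,0,0],[0,0,2.6,0,0,0],[0,0,1,0,0,0],[0,0,0.5,0,0,0],[0,0,0.3,0,0,0],[0,0,0,0,0,0],[0,0,0,0,0,0]]'
```

```text
t: 13.3
eef_pos: [0.5609, -0.3383, 0.0145]
ee_rot: [0.0, 1.0, -0.021, 0.001]
wrist_force: [-0.3, 0.1, -1.2]
finger_gap: 0.0232
grip_force: 44.2
```

```bash
python3 -m handwheel '[[0,0,0.3,0,0,0],[0,0,0.2,0,0,0],[0,0,0.1,0,0,0],[0,0,0,0,0,0],[0,0,0,0,0,0]]'
```

```text
t: 13.8
eef_pos: [0.5602, -0.3379, 0.0074]
ee_rot: [-0.0, 1.0, -0.021, -0.0]
wrist_force: [0.3, 1.7, 2.6]
finger_gap: 0.0233
grip_force: 44.6
```

On the floor. Releasing and lifting.

```bash
python3 -m handwheel '[[0,0,0,0,0,0],[0,0,0,0,0,0],[0,0,0,0,0,0],[0,0,0,0,0,0],[0,0,0,0,0,0]]' 65
python3 -m handwheel '[[0,0,-1,0,0,0],[0,0,-3,0,0,0],[0,0,-5,0,0,0],[0,0,-5,0,0,0],[0,0,-5,0,0,0],[0,0,-2,0,0,0],[0,0,0,0,0,0]]' >/dev/null
python3 - <<'E'
from h import *
f=grab('wrist');cv2.imwrite('pics/w5.png',f['frame'])
A=cloud(f);b=A[(A[:,2]>.018)&(abs(A[:,0]-.512)<.115)&(abs(A[:,1]+.336)<.055)];print(len(b),b.min(0),b.max(0))
a=np.radians(0);print(rel([.5,.327,.22]))
f=grab('scene');t=cams.cut_out('stop_top','scene')
E
```

```text
t: 14.3
eef_pos: [0.5603, -0.3379, 0.0073]
ee_rot: [-0.0, 1.0, -0.021, 0.0]
wrist_force: [-0.6, 0.4, -0.3]
finger_gap: 0.0555
grip_force: 0.0
28932 [ 0.43250318 -0.3909998   0.01803314] [ 0.5911895  -0.28100618  0.31707584]
[array([ -8.89, -66.22,  -0.18]), 66.8, 't', 15.05, 'pos', array([ 0.5609, -0.3383,  0.2198]), 'q6', np.float64(1.02)]
```

View pics/w5.png

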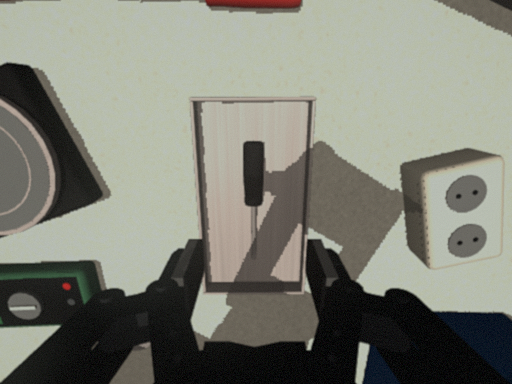

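The driver lies flat in the tray (handle 254,172; tip 254,258), well inside the walls. Back to the button.

```bash
python3 -m handwheel '[[-0.5,-4.74,0,0,0,0],[-0.5,-4.74,0,0,0,0],[-0.5,-4.74,0,0,0,0],[-0.5,-4.74,0,0,0,0],[-0.5,-4.74,0,0,0,0],[-0.5,-4.74,0,0,0,0],[-0.5,-4.74,0,0,0,0],[-0.5,-4.74,0,0,0,0],[-0.5,-4.74,0,0,0,0],[-0.5,-4.74,0,0,0,0],[-0.5,-4.74,0,0,0,0],[-0.5,-4.74,0,0,0,0],[-0.5,-4.74,0,0,0,0],[-0.5,-4.74,0,0,0,0],[0,0,0,0,0,-8.5],[0,0,0,0,0,-8.5],[0,0,0,0,0,-8.5],[0,0,0,0,0,-8.5],[0,0,0,0,0,-8.5],[0,0,0,0,0,-8.5]]' 80
python3 -m handwheel '[[0,0,0,0,0,0]]' >/dev/null
python3 - <<'E'
from h import *
f=grab('wrist');cv2.imwrite('pics/w6.png',f['frame'])
for r in cams.cut_out('stop_top','wrist')[:3]:
    P=cloud(f,r['mask']);h=P[abs(P[:,2]-.085)<.005];print(r['score'],r['uv'],len(h),cv2.minEnclosingCircle((h[:,:2]*1000).astype(np.float32)) if len(h) else '')
print(rel([.5185,.327,.066]))
E
```

```text
t: 17.15
eef_pos: [0.5175, 0.3276, 0.2156]
ee_rot: [0.0, 0.91, 0.414, -0.001]
wrist_force: [-0.6, -0.0, -0.1]
finger_gap: 0.0682
grip_force: 0.0
0.89 [256.8, 177.4] 1210 ((518.0009155273438, 327.1866760253906), 20.49530601501465)
0.78 [53.7, 72.7] 398 ((450.3916320800781, 517.8322143554688), 20.503498077392578)
0.65 [108.4, 279.4] 278 ((320.50067138671875, 350.8836669921875), 20.227140426635742)
[array([ 0.02,  0.11, 15.02]), 15.0, 't', 17.35, 'pos', array([0.5178, 0.3278, 0.2162]), 'q6', np.float64(1.24)]
```

View pics/w6.png

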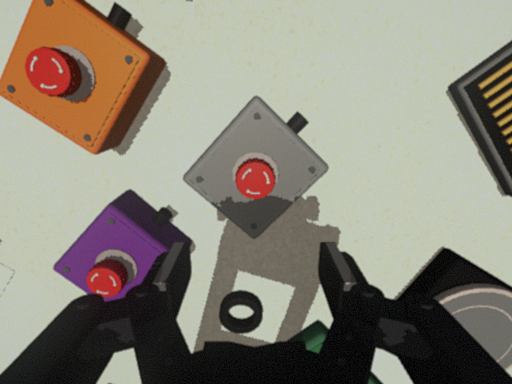

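The grey button (257,177) is centred and still latched. Descending and gripping the cap.

```bash
python3 -m handwheel '[[0,0.1,4,0,0,0],[0,0,4,0,0,0],[0,0,3,0,0,0],[0,0,2,0,0,0],[0,0,1.2,0,0,0],[0,0,0.8,0,0,0],[0,0,0,0,0,0],[0,0,0,0,0,0]]'
python3 -m handwheel '[[0,0,0,0,0,0],[0,0,0,0,0,0],[0,0,0,0,0,0],[0,0,0,0,0,0],[0,0,0,0,0,0]]' 0 40
```

```text
t: 18.15
eef_pos: [0.5195, 0.3277, 0.068]
ee_rot: [-0.0, 0.912, 0.411, 0.0]
wrist_force: [-0.5, -0.5, -0.3]
finger_gap: 0.0681
grip_force: 0.0
t: 18.65
eef_pos: [0.519, 0.3281, 0.0682]
ee_rot: [-0.0, 0.912, 0.411, 0.0]
wrist_force: [-5.2, 4.2, 6.0]
finger_gap: 0.0386
grip_force: 40.6
```

Gripped. Now turning clockwise by about 54° (+tool z).

```bash
python3 -m handwheel '[[0,0,0,0,0,6],[0,0,0,0,0,6],[0,0,0,0,0,6],[0,0,0,0,0,6],[0,0,0,0,0,6],[0,0,0,0,0,6],[0,0,0,0,0,6],[0,0,0,0,0,6],[0,0,0,0,0,6],[0,0,0,0,0,0],[0,0,0,0,0,0]]'
python3 -c "
from h import *
s=readout.get_state();print(s['ft_torque'],s['joint_pos'][5])"
```

```text
t: 19.75
eef_pos: [0.519, 0.3276, 0.0681]
ee_rot: [-0.0, 0.999, -0.047, 0.0]
wrist_force: [-3.2, 0.5, 5.8]
finger_gap: 0.0387
grip_force: 40.6
[-0.21815773  0.50419516  0.08600225] 2.179099866380551
```

```bash
python3 -m handwheel '[[0,0,0,0,0,0],[0,0,0,0,0,0],[0,0,0,0,0,0],[0,0,0,0,0,0],[0,0,0,0,0,0],[0,0,0,0,0,0]]' 85
python3 -m handwheel '[[0,0,-2,0,0,0],[0,0,-4,0,0,0],[0,0,-5,0,0,0],[0,0,-4,0,0,0],[0,0,0,0,0,0],[0,0,0,0,0,0]]' >/dev/null
python3 - <<'E'
from h import *
f=grab('wrist');g=grab('top');cv2.imwrite('pics/w7.png',np.hstack([cv2.resize(f['frame'],(399,300)),cv2.resize(g['frame'],(400,300))]))
r=min(cams.cut_out('stop_top','wrist'),key=lambda r:abs(r['uv'][0]-256));P=cloud(f,r['mask']);print(r['uv'],np.median(P,0))
A=cloud(g);b=A[(A[:,2]>.015)&(abs(A[:,0]-.512)<.115)&(abs(A[:,1]+.336)<.055)];print(b.min(0),b.max(0),readout.get_state()['t'])
E
```

```text
t: 20.35
eef_pos: [0.519, 0.3274, 0.0673]
ee_rot: [0.0, 0.999, -0.047, -0.0]
wrist_force: [0.8, -0.2, -0.3]
finger_gap: 0.0726
grip_force: 0.0
[254.7, 181.4] [0.52015282 0.32675819 0.09182892]
[ 0.43373437 -0.35311368  0.01501101] [ 0.59043615 -0.32493987  0.03373064] 21.1
```

View pics/w7.png

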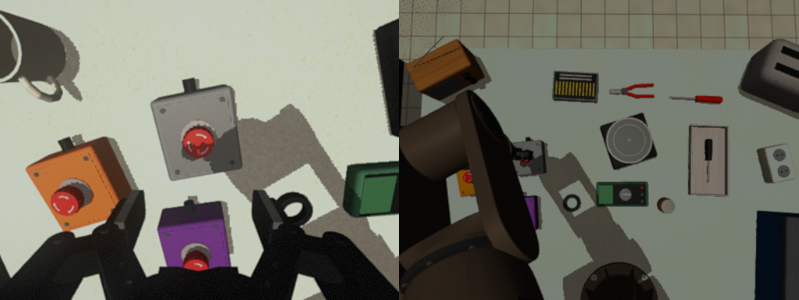

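The cap is back up at 0.092 m (left half, 198,142). The driver lies in the tray (right half, 709,160) and the bystanders are where they were.

```bash
python3 -c "
from cell import ticket
print(ticket.job_done())"
```

```text
the job is handed in; nothing more can be done
None
```

The job is done and handed in at about 21 s: the stop button was pressed until it latched, the screwdriver was laid flat in the tray, and then the cap was turned clockwise and sprang back up.

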